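# Switch the buffet chiller bays to match what stands in them

## Task

Each of the three bays of the chilled buffet stand has its own toggle lever in front of it, on when the lever leans towards the bay and off when it leans away. Pushing with the fingertips, flip whichever levers are set wrong until they snap over, so that both bays with a pitcher are on and the bay with the bowl of lemons is off. Do not lift or shift the pitchers, the bowl or the things standing beside the stand.

Things in the scene. Friction and masses are not known exactly. Their poses are not given: they have to be found in the camera images.
- stand: Chilled buffet stand, fixed: a low polished-steel case 380 mm deep (x) by 500 wide (y) by 56 high, origin at the centre of its underside on the counter. Its x axis points from the row of levers (robot's side) to the bays; its yaw varies. A dark plate on its far part has three square bays side by side, 150 mm apart along its y. In front of each bay, 190 mm nearer the robot, is that bay's own toggle lever.
- lever_a (a joint): Toggle lever a, a hinge, rad: 0 = off, leaning towards the robot's side of the stand (away from its bay); 1.0 = on, leaning towards its bay. Centre is 0.5 (upright); an over-centre spring snaps it to the nearer end (about 4 N at the knob, at most, to push it to the centre) and holds it there. The levers may be in any of the three places in the row.
- knob_a (a point): Centre of the black ball knob, 24 mm in diameter, at the end of lever a's thin steel rod (11 mm thick); it is 55 mm from the hinge axis. At either end of its swing it is 26 mm before or beyond the hinge (along the stand's x) and 114 mm above the counter; upright it is 121 mm above the counter.
- pivot_a (a point): Point on the hinge axis of lever a, 66 mm above the counter, 10 mm above the top of the stand. The lever swings in the stand's x-z plane. A flat mounting plate and a collar 22 mm in diameter surround it, at most 13 mm above the stand's top; its axes are parallel to the stand's.
- bay_a (a point): Centre of the bay that lever a serves, on the stand's top, 190 mm from the lever's hinge along the stand's x.
- lever_b (a joint): Toggle lever b, a hinge, rad: 0 = off, leaning towards the robot's side of the stand (away from its bay); 1.0 = on, leaning towards its bay. Centre is 0.5 (upright); an over-centre spring snaps it to the nearer end (about 4 N at the knob, at most, to push it to the centre) and holds it there. The levers may be in any of the three places in the row.
- knob_b (a point): Centre of the black ball knob, 24 mm in diameter, at the end of lever b's thin steel rod (11 mm thick); it is 55 mm from the hinge axis. At either end of its swing it is 26 mm before or beyond the hinge (along the stand's x) and 114 mm above the counter; upright it is 121 mm above the counter.
- pivot_b (a point): Point on the hinge axis of lever b, 66 mm above the counter, 10 mm above the top of the stand. The lever swings in the stand's x-z plane. A flat mounting plate and a collar 22 mm in diameter surround it, at most 13 mm above the stand's top; its axes are parallel to the stand's.
- bay_b (a point): Centre of the bay that lever b serves, on the stand's top, 190 mm from the lever's hinge along the stand's x.
- lever_c (a joint): Toggle lever c, a hinge, rad: 0 = off, leaning towards the robot's side of the stand (away from its bay); 1.0 = on, leaning towards its bay. Centre is 0.5 (upright); an over-centre spring snaps it to the nearer end (about 4 N at the knob, at most, to push it to the centre) and holds it there. The levers may be in any of the three places in the row.
- knob_c (a point): Centre of the black ball knob, 24 mm in diameter, at the end of lever c's thin steel rod (11 mm thick); it is 55 mm from the hinge axis. At either end of its swing it is 26 mm before or beyond the hinge (along the stand's x) and 114 mm above the counter; upright it is 121 mm above the counter.
- pivot_c (a point): Point on the hinge axis of lever c, 66 mm above the counter, 10 mm above the top of the stand. The lever swings in the stand's x-z plane. A flat mounting plate and a collar 22 mm in diameter surround it, at most 13 mm above the stand's top; its axes are parallel to the stand's.
- bay_c (a point): Centre of the bay that lever c serves, on the stand's top, 190 mm from the lever's hinge along the stand's x.
- pitcher_1: Glass pitcher with a steel lid and a side handle, loose, 100 mm in diameter at the foot, 72 to 78 mm above, 193 mm high; handle reaches 84 mm from its axis, along its x, which points roughly away from the levers. Origin at the centre of its underside, near the centre of a bay.
- pitcher_2: Glass pitcher with a steel lid and a side handle, loose, 100 mm in diameter at the foot, 72 to 78 mm above, 193 mm high; handle reaches 84 mm from its axis, along its x, which points roughly away from the levers. Origin at the centre of its underside, near the centre of a bay.
- bowl: Steel bowl of lemons, loose, 126 mm in diameter, about 80 mm high with the fruit. Origin at the centre of its underside, near the centre of a bay.
- tumbler: Empty glass tumbler on the counter at the left of the stand, 68 mm in diameter, 110 mm high; origin at the centre of its underside. To be left alone.
- card_stand: Small steel card holder with a blank card on the counter at the right of the stand, 50 x 90 mm, 62 mm high; origin at the centre of its underside. To be left alone.
- syrup: Amber glass bottle on the counter at the right of the stand, 60 mm in diameter, 150 mm high; origin at the centre of its underside. To be left alone.
Things that resemble listed ones, but are neither listed nor needed, are in the scene too. Leave any purple or red look-alike of the bowl alone.

How it is judged:
At the end, for the whole second after the job is handed in: Levers of both pitcher bays are on (joint above 0.85), the lever of the bowl's bay (centre within 70 mm of the bowl) is off (below 0.15), and pitchers, bowl, tumbler, card holder and bottle stand upright (within 0.15 rad) within 15 mm of where they were (((horizontal distance between bay_a and bowl below 0.07 m and value of joint lever_a below 0.15 rad) or (not (horizontal distance between bay_a and bowl below 0.07 m) and value of joint lever_a above 0.85 rad)) and ((horizontal distance between bay_b and bowl below 0.07 m and value of joint lever_b below 0.15 rad) or (not (horizontal distance between bay_b and bowl below 0.07 m) and value of joint lever_b above 0.85 rad)) and ((horizontal distance between bay_c and bowl below 0.07 m and value of joint lever_c below 0.15 rad) or (not (horizontal distance between bay_c and bowl below 0.07 m) and value of joint lever_c above 0.85 rad)) and distance of each of pitcher_1, pitcher_2, bowl, tumbler, card_stand, syrup from where it was at the start of the episode below 0.015 m and angle between each of pitcher_1, pitcher_2, bowl, tumbler, card_stand, syrup's own z axis and vertical below 0.15 rad); the robot touches nothing.
It fails at once if a pitcher is lifted, shifted by more than 15 mm or tipped (distance of any of pitcher_1, pitcher_2 from where it was at the start of the episode above 0.015 m or angle between any of pitcher_1, pitcher_2's own z axis and vertical above 0.25 rad).
It fails at once if the bowl is lifted, shifted by more than 15 mm or tipped (distance of bowl from where it was at the start of the episode above 0.015 m or angle between bowl's own z axis and vertical above 0.25 rad).
It fails at once if a thing beside the stand is lifted, shifted by more than 15 mm or tipped (distance of any of tumbler, card_stand, syrup from where it was at the start of the episode above 0.015 m or angle between any of tumbler, card_stand, syrup's own z axis and vertical above 0.25 rad).
It also fails if it takes over 40 s, if anything falls off the work surface, if the arm or the gripper's body presses on something with over 40 N, if the wrist force passes 120 N, or if a joint passes its speed limit or range.

## Robot

A 6-joint arm with a two-finger parallel gripper is mounted at the origin on the work surface. World frame = base frame: x ahead of the robot, y to its left, z up, the work surface at z = 0. Lengths are in m, angles in rad, forces in N, time in s.
With the tool pointing down it reaches from about 0.425 to 0.925 m from the base axis. Payload 12.5 kg.
Tool frame: the origin (TCP) lies between the finger pads; the fingertips stand 8 mm ahead of it and the grasp point (between the pads) lies 11 mm behind it; z points along the fingers, y is the direction in which the jaws open and shut (so a half turn about z gives the same grasp; the last joint's range is limited). The gripper opens to 85 mm and grips with 20 to 120 N. Pads are 22 mm wide; open, the fingers measure 114 mm over their backs; the gripper's body (76 mm by 85 mm) begins 54 mm behind the grasp point. The pads swing forward as they close: fully open they stand 13 mm farther back than shut.
Start: joints at [-1.261, 0.491, 1.559, -0, 1.092, -0.106], TCP at [0.252, -0.572, 0.239] pointing down, gripper open.
Joint ranges: [-3.1, 3.1], [-0.84, 2.19], [0.05, 2.79], [-1.13, 4.28], [0.06, 2.93], [-2.69, 2.69]. Speed limits (rad/s): [2.22, 2.22, 2.79, 3.14, 3.14, 3.14].

## Interface

Orientations are given as a unit quaternion [w, x, y, z].
In Python, from cell import arm gives the robot as it stands.
- The arm moves only by the tool apply_moves, never from a script. Its argument "increments" is a list of rows, each a list of 3 entries, a list of its own where there are three numbers: the shift along the tool's x, y, z in m, then the turn, a rotation vector about the tool's x, y, z in degrees, then the opening, from 0 (shut) to 1 (fully open). In form: [[[x, y, z], [rx, ry, rz], hand], ...]. A call has exactly 5 rows; each row shifts and turns the pose as measured when the row begins, along the tool's axes as they then stand; what a row does not reach is not made up. A row lasts 1/12 s, in which the tool goes at most 41.7 mm and 7.16 degrees, less where a joint would pass 70% of its speed; a pose out of reach is approached as far as the arm can. A call is refused whole if a number of a shift passes 0.0417 or a number of a turn 7.16, either way. A call with a gripper value outside its range is refused whole. The fingers move at their own pace and stop on an object; the grip force is fixed at half the most. Time passes only in rows, so rows that do not move let the fingers close, or fill a call up. It gives the time, the measured TCP pose, the force and the opening at its end, in the units of the state.
- arm.get_obs(): the state, without advancing time (a new reading comes with each control period).
- arm.get_image(name): name is "scene" or "top" or "wrist"; returns the picture (420x560x3 uint8, red, green, blue); there is no depth.
- arm.get_calibration(name): a dict with "mtx" (3x3 intrinsics, pixels), "R" (3x3) and "t" (3): a world point X has camera coordinates R X + t; the wrist camera has in their place "mount" (4x4, takes a point from camera to tool coordinates, whose origin is the TCP and whose axes are the flange's). Camera axes: x right, y down, z forward; pixel columns grow to the right and rows downward; lengths in m; the calibration is good to about 2 mm. A picture is of the moment at which its call begins: read the wrist's pose just before it. get_calibration takes no time and is no camera call.
- arm.sign_off(): hands the job in, once; it reports no verdict.
The state is a dict: "clock": time; "joint_positions": joint angles; "joint_velocities": joint speeds; "joint_efforts": joint torques, N m; "tcp_pos": TCP position; "eef_rot": TCP orientation; "contact_force": force on the tool from outside, world axes, zero at the start; "moment": the same for the moment, N m; "finger_gap": finger opening in m.
Only numpy, scipy, OpenCV 4.12 (cv2) and the standard library are available. Lean on these libraries where they do the work, as an engineer would, in place of code of your own. Each camera call takes 0.05 s, during which the arm holds its last target. There are 200 camera calls.

## Working session

There is one attempt and no reset: what is moved stays moved. The work goes in short steps, Python scripts to look and compute and a tool call to move; the robot and the scene stay as the last step left them, time stands still between calls to the robot, and variables do not carry over. Pictures are saved under pics/ and viewed, about 8 in all and at most 12, crops included, and the job is handed in when it is done.

Besides the shell and the picture viewer there is one more tool, called after "Request:" as name([rows], argument=value, ...), one row to a line, values as JSON. apply_moves: Moves the arm, as the interface text tells. Its arguments: {"type":"object","properties":{"increments":{"type":"array","items":{"type":"array"}}},"required":["increments"]}

```bash
mkdir -p pics; ls
python3 - <<'E'
from cell import arm
import cv2
for n in("scene","top"):
    im=arm.get_image(n); cv2.imwrite(f"pics/{n}0.png",im[:,:,::-1])
    c=arm.get_calibration(n); print(n,c["mtx"].tolist(),(-c["R"].T@c["t"]).round(3),c["R"].round(3).tolist())
o=arm.get_obs(); print(o)
E
```

```text
pics
scene [[461.6195731328182, 0.0, 272.51874634213334], [0.0, 461.6195731328182, 209.83817860207597], [0.0, 0.0, 1.0]] [1.071 0.371 1.167] [[-0.548, 0.837, 0.005], [0.721, 0.475, -0.504], [-0.425, -0.272, -0.863]]
top [[473.6834086856822, 0.0, 281.57514693645135], [0.0, 473.6834086856822, 210.37401343392926], [0.0, 0.0, 1.0]] [0.365 0.02  1.213] [[-0.005, -1.0, -0.01], [-0.987, 0.006, -0.161], [0.161, 0.009, -0.987]]
{'clock': 0.1, 'joint_positions': array([-1.26054590e+00,  4.91450115e-01,  1.55937620e+00, -1.68955486e-05,
        1.09173057e+00, -1.05579176e-01]), 'joint_velocities': array([ 0.00104942,  0.00091421, -0.00286825,  0.00014707,  0.00049757,
       -0.00115473]), 'joint_efforts': array([ 5.44614726e-03, -6.19443369e+01, -2.62025571e+01,  1.25228161e-05,
        2.87369032e-03, -2.11114855e-05]), 'tcp_pos': array([ 0.25243767, -0.57153924,  0.23882097]), 'eef_rot': array([-4.78826091e-04,  9.78462550e-01,  2.06423851e-01, -5.67070573e-05]), 'contact_force': array([ 0.12539308, -0.53998352,  1.09472707]), 'moment': array([-0.03529993,  0.02759912, -0.03818117]), 'finger_gap': 0.08526158152553123}
```

View pics/top0.png

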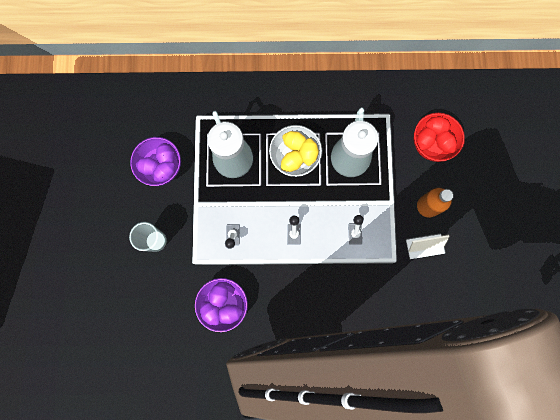

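View pics/scene0.png

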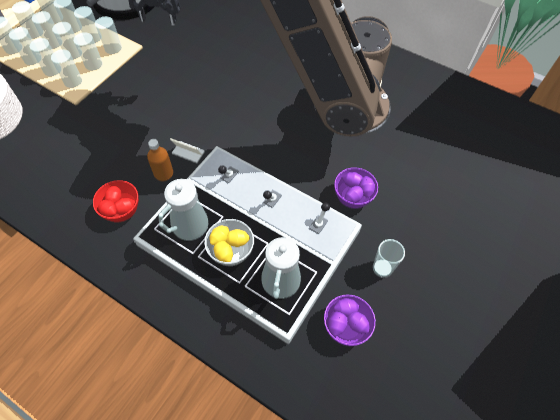

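The top view shows the left knob at about (230,243), leaning to the robot (off) in front of a pitcher. The middle knob at (294,220) is on in front of the bowl, and the right knob at (358,219) is on in front of a pitcher. The scene view agrees: knobs at (325,208), (267,195) and (222,170). So the left and middle levers need flipping.

```bash
cat > h.py <<'E'
from cell import arm
import numpy as np
def ray(n,u,v,z):
    c=arm.get_calibration(n);R=c["R"];C=-R.T@c["t"]
    d=R.T@np.linalg.solve(c["mtx"],[u,v,1]);return C+d*(z-C[2])/d[2]
E
python3 - <<'E'
from h import *
for nm,u,v,z in[("c1",194,116,.056),("c2",391,115,.056),("c3",397,263,.056),("c4",192,264,.056),("kL",230,243,.114),("kM",294,220,.114),("kR",358,219,.114),("bay L",233.5,159.5,.056),("bay M",293.5,159.5,.056),("bay R",353,159,.056),("purple",221,306,.05)]:
    print(nm,ray("top",u,v,z).round(4))
for nm,u,v in[("kL",325.5,208),("kM",267,195),("kR",222,170)]: print(nm,ray("scene",u,v,.114).round(4))
E
```

```text
c1 [0.8002 0.2533 0.056 ]
c2 [ 0.7986 -0.2505  0.056 ]
c3 [ 0.4226 -0.2491  0.056 ]
c4 [0.4229 0.2487 0.056 ]
kL [0.4681 0.1499 0.114 ]
kM [0.5212 0.0006 0.114 ]
kR [ 0.5226 -0.1491  0.114 ]
bay L [0.6845 0.1506 0.056 ]
bay M [ 6.833e-01 -6.000e-04  5.600e-02]
bay R [ 0.6835 -0.1502  0.056 ]
purple [0.3221 0.1773 0.05  ]
kL [0.4709 0.1532 0.114 ]
kM [0.5223 0.0013 0.114 ]
kR [ 0.5228 -0.1485  0.114 ]
```

Measured geometry fits: the case comes out 377 × 503 mm with yaw near 0, bays are 150 mm apart, and hinges sit at x≈0.495. Squaring the tool and shutting the hand first.

Request:
apply_moves([
  [[0, 0, 0], [0, 0, 6], 0],
  [[0, 0, 0], [0, 0, 6], 0],
  [[0, 0, 0], [0, 0, 6], 0],
  [[0, 0, 0], [0, 0, 5.8], 0],
  [[0, 0, 0], [0, 0, 0], 0],
])

```text
clock: 0.52
tcp_pos: [0.2522, -0.5708, 0.2369]
eef_rot: [-0.002, 1.0, -0.009, -0.001]
contact_force: [0.2, -0.4, 0.2]
finger_gap: 0.0255
```

Request:
apply_moves([
  [[0.019, -0.036, 0], [0, 0, 0], 0],
  [[0.019, -0.036, 0], [0, 0, 0], 0],
  [[0.019, -0.036, 0], [0, 0, 0], 0],
  [[0.019, -0.036, 0], [0, 0, 0], 0],
  [[0.019, -0.036, 0], [0, 0, 0], 0],
])

```text
clock: 0.93
tcp_pos: [0.3482, -0.3919, 0.2347]
eef_rot: [-0.003, 1.0, -0.005, -0.001]
contact_force: [1.1, -0.9, 0.5]
finger_gap: -0.0001
```

Request:
apply_moves([
  [[0.019, -0.036, 0], [0, 0, 0], 0],
  [[0.019, -0.036, 0], [0, 0, 0], 0],
  [[0.019, -0.036, 0], [0, 0, 0], 0],
  [[0.019, -0.036, 0], [0, 0, 0], 0],
  [[0.019, -0.036, 0], [0, 0, 0], 0],
])

```text
clock: 1.35
tcp_pos: [0.4439, -0.2065, 0.2353]
eef_rot: [-0.003, 1.0, 0.004, -0.001]
contact_force: [0.8, 0.0, 0.6]
finger_gap: 0.0002
```

Request:
apply_moves([
  [[0.02, -0.036, 0], [0, 0, 0], 0],
  [[0.02, -0.036, 0], [0, 0, 0], 0],
  [[0.02, -0.036, 0], [0, 0, 0], 0],
  [[0.02, -0.036, 0], [0, 0, 0], 0],
  [[0.02, -0.036, 0], [0, 0, 0], 0],
])

```text
clock: 1.77
tcp_pos: [0.5401, -0.0215, 0.2363]
eef_rot: [-0.003, 1.0, 0.014, -0.001]
contact_force: [-0.0, -0.8, 0.5]
finger_gap: 0.0001
```

Request:
apply_moves([
  [[0.02, -0.022, 0], [0, 0, 0], 0],
  [[0, 0, 0], [0, 0, 0], 0],
  [[0, 0, 0], [0, 0, 0], 0],
  [[0, 0, 0], [0, 0, 0], 0],
  [[0, 0, 0], [0, 0, 0], 0],
])

```text
clock: 2.18
tcp_pos: [0.5616, 0.0092, 0.2352]
eef_rot: [-0.003, 1.0, 0.025, -0.002]
contact_force: [-1.7, -0.4, 0.6]
finger_gap: 0.0002
```

Request:
apply_moves([
  [[0.002, 0.008, 0.0], [0, 0, 2.8], 0],
  [[0, 0, 0.03], [0, 0, 0], 0],
  [[0, 0, 0.03], [0, 0, 0], 0],
  [[0, 0, 0.02], [0, 0, 0], 0],
  [[0, 0, 0], [0, 0, 0], 0],
])

```text
clock: 2.6
tcp_pos: [0.5625, -0.0044, 0.155]
eef_rot: [-0.003, 1.0, -0.002, 0.0]
contact_force: [-1.1, -0.5, 0.5]
finger_gap: -0.0001
```

Run:
```python
from h import *
import cv2
cv2.imwrite("pics/s1.png",cv2.resize(arm.get_image("scene")[100:280,140:420,::-1],None,fx=2.5,fy=2.5))
```

```text
(no output)
```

View pics/s1.png

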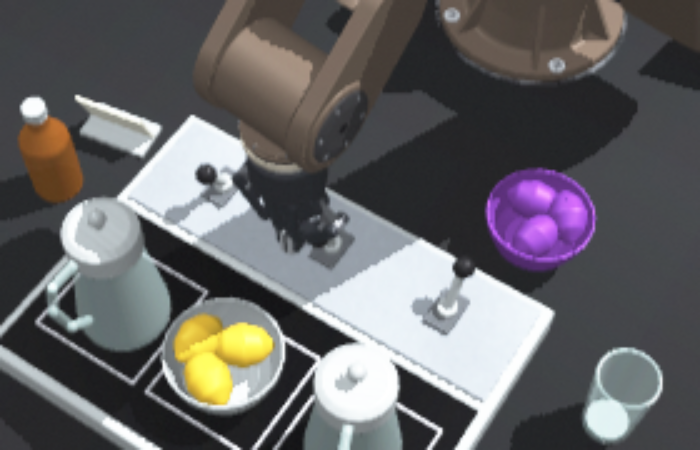

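The crop shows the shut fingers (about 290,240) on the bay side of the middle knob (about 325,230), clear of the bowl. Lowering, then pushing toward the robot.

Request:
apply_moves([
  [[0.002, -0.005, 0.016], [0, 0, 0], 0],
  [[0, 0, 0.016], [0, 0, 0], 0],
  [[0, 0, 0.016], [0, 0, 0], 0],
  [[0, 0, 0], [0, 0, 0], 0],
  [[0, 0, 0], [0, 0, 0], 0],
])

```text
clock: 3.07
tcp_pos: [0.5677, -0.003, 0.1148]
eef_rot: [-0.002, 1.0, -0.003, 0.005]
contact_force: [-0.5, 0.8, 0.4]
finger_gap: -0.0003
```

Request:
apply_moves([
  [[-0.014, 0, 0], [0, 0, 0], 0],
  [[-0.014, 0, 0], [0, 0, 0], 0],
  [[-0.014, 0, 0], [0, 0, 0], 0],
  [[-0.014, 0, 0], [0, 0, 0], 0],
  [[0, 0, 0], [0, 0, 0], 0],
])

```text
clock: 3.48
tcp_pos: [0.5167, -0.0049, 0.1241]
eef_rot: [-0.001, 1.0, -0.004, 0.015]
contact_force: [-0.1, 0.1, -0.1]
finger_gap: 0.0002
```

Run:
```python
from h import *
import cv2
cv2.imwrite("pics/s2.png",cv2.resize(arm.get_image("scene")[130:250,190:350,::-1],None,fx=4,fy=4,interpolation=2))
```

```text
(no output)
```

View pics/s2.png

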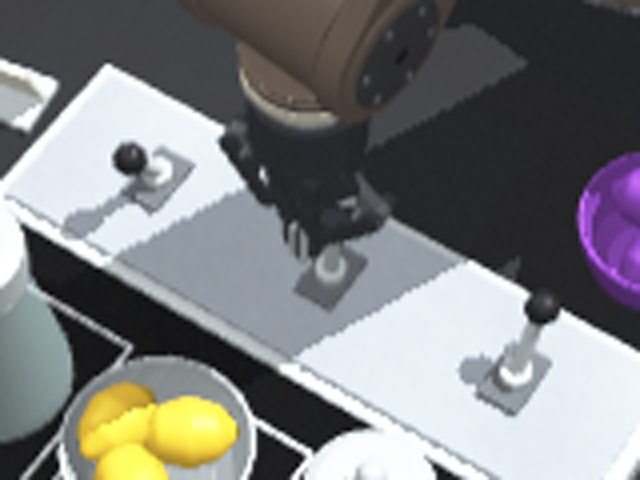

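The rod of the middle lever (collar at 330,265) now points up and away from the bay. Its knob is hidden behind the fingers, so I'll finish the push and check.

Request:
apply_moves([
  [[-0.01, -0.004, 0.004], [0, 0, 0], 0],
  [[-0.01, 0, 0.004], [0, 0, 0], 0],
  [[-0.006, 0, 0.003], [0, 0, 0], 0],
  [[0, 0, 0], [0, 0, 0], 0],
  [[0, 0, 0], [0, 0, 0], 0],
])

```text
clock: 3.95
tcp_pos: [0.4949, -0.0019, 0.1153]
eef_rot: [-0.0, 1.0, -0.004, 0.019]
contact_force: [0.5, 0.2, 0.2]
finger_gap: -0.0003
```

Request:
apply_moves([
  [[0.03, 0, 0], [0, 1.8, 0], 0],
  [[0.02, 0, -0.03], [0, 0, 0], 0],
  [[0, 0, -0.03], [0, 0, 0], 0],
  [[0, 0, -0.03], [0, 0, 0], 0],
  [[0, 0, 0], [0, 0, 0], 0],
])

```text
clock: 4.37
tcp_pos: [0.5423, -0.003, 0.2101]
eef_rot: [-0.001, 0.999, -0.004, 0.033]
contact_force: [0.3, -0.2, -0.2]
finger_gap: 0.0001
```

Request:
apply_moves([
  [[-0.024, -0.031, 0], [0, -3.8, 0], 0],
  [[-0.024, -0.031, 0], [0, 0, 0], 0],
  [[-0.024, -0.031, 0], [0, 0, 0], 0],
  [[-0.024, -0.031, 0], [0, 0, 0], 0],
  [[-0.024, -0.031, 0], [0, 0, 0], 0],
])

```text
clock: 4.78
tcp_pos: [0.4268, 0.1529, 0.2098]
eef_rot: [-0.0, 1.0, -0.009, 0.002]
contact_force: [-0.2, 1.2, -0.4]
finger_gap: -0.0
```

Run:
```python
from h import *
import cv2
cv2.imwrite("pics/s3.png",cv2.resize(arm.get_image("scene")[130:250,190:350,::-1],None,fx=4,fy=4,interpolation=2))
print(arm.get_obs()["tcp_pos"],arm.get_obs()["eef_rot"])
```

```text
[0.42259325 0.15666864 0.20968543] [-3.67154706e-04  9.99967816e-01 -7.95914720e-03  9.39845560e-04]
```

View pics/s3.png

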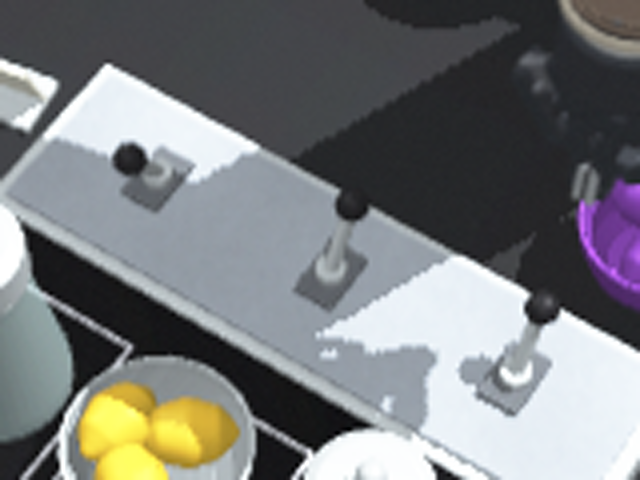

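The middle lever is now off: its knob at (350,205) leans the same way as the left one at (540,307). Next is the left lever, pushed toward its bay.

Request:
apply_moves([
  [[0, 0.006, 0.025], [0, 0, 0], 0],
  [[0, 0, 0.025], [0, 0, 0], 0],
  [[0, 0, 0.025], [0, 0, 0], 0],
  [[0, 0, 0.025], [0, 0, 0], 0],
  [[0, 0, 0], [0, 0, 0], 0],
])

```text
clock: 5.25
tcp_pos: [0.4233, 0.1551, 0.1082]
eef_rot: [-0.001, 1.0, -0.004, 0.005]
contact_force: [-1.2, -0.2, -0.4]
finger_gap: -0.0001
```

Request:
apply_moves([
  [[0.014, 0.005, 0], [0, -0.6, 0], 0],
  [[0.014, 0, 0], [0, 0, 0], 0],
  [[0.014, 0, 0], [0, 0, 0], 0],
  [[0.014, 0, 0], [0, 0, 0], 0],
  [[0.012, 0, 0], [0, 0, 0], 0],
])

```text
clock: 5.67
tcp_pos: [0.4907, 0.1492, 0.1102]
eef_rot: [-0.0, 1.0, -0.003, -0.006]
contact_force: [-0.3, 0.1, 0.1]
finger_gap: -0.0001
```

Request:
apply_moves([
  [[0.005, 0, 0], [0, 0, 0], 0],
  [[0, 0, 0], [0, 0, 0], 0],
  [[0, 0, 0], [0, 0, 0], 0],
  [[0, 0, 0], [0, 0, 0], 0],
  [[0, 0, 0], [0, 0, 0], 0],
])

```text
clock: 6.08
tcp_pos: [0.4971, 0.1488, 0.1128]
eef_rot: [-0.0, 1.0, -0.003, -0.007]
contact_force: [-0.8, -0.2, -0.2]
finger_gap: 0.0001
```

Request:
apply_moves([
  [[-0.03, 0, 0], [0, 0, 0], 0],
  [[-0.03, 0, -0.02], [0, 0, 0], 0],
  [[0, 0, -0.035], [0, 0, 0], 0],
  [[0, 0, -0.035], [0, 0, 0], 0],
  [[0, 0, -0.03], [0, 0, 0], 0],
])

```text
clock: 6.5
tcp_pos: [0.433, 0.1485, 0.2331]
eef_rot: [0.0, 1.0, -0.003, -0.011]
contact_force: [-0.1, 0.5, -0.7]
finger_gap: 0.0003
```

Run:
```python
from h import *
import cv2
cv2.imwrite("pics/s4.png",cv2.resize(arm.get_image("scene")[120:340,70:430,::-1],None,fx=2.2,fy=2.2,interpolation=2))
```

```text
(no output)
```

View pics/s4.png

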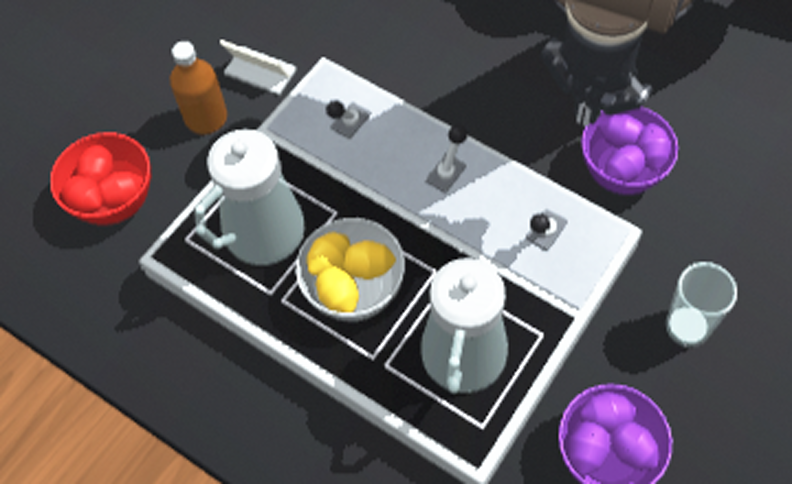

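The left knob at (541,224) now leans to its bay (on), the middle at (457,133) is off, and the right at (335,108) is on. The pitchers, bowl and side objects look undisturbed, and the gripper is clear.

```bash
python3 -c "
from cell import arm
print(arm.sign_off())"
```

```text
the job is handed in; nothing more can be done
None
```

I flipped two levers with the shut fingertips and handed the job in at about 6.6 s of the 40 s limit. The middle lever, at the lemon bowl's bay, went from on to off. The left one, at a pitcher bay, went from off to on. The right lever was already on, so I left it alone.

- **Levers:** The last picture shows left on, middle off and right on. I judged this by eye and did not measure the joint angles.
- **Other objects:** The pitchers, bowl, tumbler, card holder and bottle looked undisturbed, also judged by eye. The gripper ended raised and clear of everything, and wrist force readings stayed below about 2 N.
- **Deviation:** During the middle push the tool rose about 9 mm and tilted by up to about 4 degrees. I corrected the height during the push and the tilt afterwards, then confirmed from a picture that the lever had snapped over.

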